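Probe the red and the black test point

TASK

Take the orange test probe out of its stand and touch its tip on the metal centre of the red test point of the green board, then on that of the black test point, resting it on each for about half a second with the probe upright. Do not touch the yellow or the blue test point with it. Then hang the probe back upright in its stand and let go.

Things in the scene. Friction and masses are not known exactly. Their poses are not given: they have to be found in the camera images.
- probe_grip (a point): centre of the orange round handle of the test probe, 18 mm in diameter. The probe hangs upright in its stand, tip down; this point's z axis runs up along the probe. From here the handle reaches 39 mm up and 41 mm down; below that is a black conical collar 36 mm across (14 mm high, hangs on the stand's mouth), then a black barrel of 16 mm diameter, a tapering nose and a thin brass tip. The probe weighs about 70 g. Round, so it may be gripped at any yaw
- probe_point (a point): the very end of the probe's brass tip, 130 mm straight below probe_grip on the probe's axis. The tip is spring loaded: it starts to give at about 1 N, gives up to 7 mm into the probe and then bears about 3 N
- tp_red_top (a point): top centre of the red test point: a fixed red disc, 28 mm across, with a raised metal centre 18 mm across; this point is the middle of the metal's flat upper face, 5 mm above the green board. z is up. The test points' places on the board vary; their centres are 70 mm or more apart, and an orange-red box-shaped capacitor 20 x 42 mm and 30 mm tall stands in the middle of the board
- tp_black_top (a point): top centre of the black test point: the same, with a black disc
- tp_yellow_top (a point): top centre of the yellow test point: the same, with a yellow disc; not to be touched
- tp_blue_top (a point): top centre of the blue test point: the same, with a blue disc; not to be touched
- stand_mouth (a point): centre of the upper rim of the fixed probe stand, an upright grey tube on a round dark foot 72 mm across; 108 mm above the bench. The mouth is a funnel, 44 mm wide inside at the rim, narrowing over 10 mm to the tube's 26 mm bore, 95 mm deep below the rim. With the probe hung home its probe_grip is 42 mm above this point and the tip hangs free inside the tube
Not all that is in view belongs to the job. Of the things that look like the part that bears stand_mouth, the largest one is meant.

How it is judged (in metres and radians):
On the way, in this order (a step that is already met when the one before it is completed fails the run):
1. the probe's tip rests on the metal of the red test point, probe upright (contact force between probe_tip and tp_red above 0.3 N and horizontal distance between probe_point and tp_red_top below 0.01 m and angle between probe_grip's own z axis and vertical below 0.3 rad), for 0.3 s.
2. the probe's tip rests on the metal of the black test point, probe upright (contact force between probe_tip and tp_black above 0.3 N and horizontal distance between probe_point and tp_black_top below 0.01 m and angle between probe_grip's own z axis and vertical below 0.3 rad), for 0.3 s.
At the end, for the whole second after the job is handed in: the probe hangs at rest, released, fully home in its stand: handle centre within 15 mm of the stand's axis and 34 to 50 mm above its rim, upright within 0.2 rad (horizontal distance between probe_grip and stand_mouth below 0.015 m and z of probe_grip in the frame of stand_mouth between 0.034 and 0.05 m and angle between probe_grip's own z axis and vertical below 0.2 rad and linear speed of probe below 0.02 m/s); the robot touches nothing.
It fails at once if the probe touches the yellow or the blue test point (contact force between probe and tp_yellow above 0.3 N or contact force between probe and tp_blue above 0.3 N).
It also fails if it takes over 58 s, if anything falls off the work surface, if the arm or the gripper's body presses on something with over 40 N, if the wrist force passes 120 N, or if a joint passes its speed limit or range.

ROBOT

A 7-joint arm with a two-finger parallel gripper is mounted at the origin on a cart in front of the work surface, level with it; the furniture and walls round the work are solid. World frame = base frame: x ahead of the robot, y to its left, z up, the work surface at z = 0. Lengths are in mm, angles in rad, forces in N, time in s.
With the tool pointing down it reaches from about 400 to 875 mm from the base axis. Payload 4.4 kg.
Tool frame: the origin (TCP) lies at the very end of the fingers, on their centre line; the grasp point (between the pads) lies 19 mm behind it; z points along the fingers, y is the line along which they close (so a half turn about z gives the same grasp; the last joint's range is limited). The gripper opens to 85 mm and grips with 20 to 120 N. Pads are 22 mm wide; open, the fingers measure 114 mm over their backs; the gripper's body (76 mm by 85 mm) begins 54 mm behind the grasp point. The pads swing forward as they close: fully open they stand 13 mm farther back than shut.
Start: joints at [1.124, 0.628, 0.038, 1.517, -0.027, 0.996, -0.02], TCP at [241.609, -603.442, 231.313] pointing down, gripper open.
Joint ranges: [-3.06, 3.06], [-0.37, 2.12], [-1.25, 1.32], [0.18, 2.47], [-1.1, 4.24], [0.23, 1.98], [-2.94, 2.94]. Speed limits (rad/s): [2.57, 2.57, 3.14, 3.14, 3.14, 3.14, 3.14].

INTERFACE

Orientations are given as [roll, pitch, yaw] about the fixed x, y, z axes, in that order (R = Rz(yaw) Ry(pitch) Rx(roll)).
In Python, from cell import read_state, get_image, camera_info, finish_job gives the robot as it stands.
- The arm moves only by the tool play_rows, never from a script. Its argument "deltas" is one flat list of numbers, 7 for each row, row after row: the shift along the tool's x, y, z in mm, then the turn, a rotation vector about the tool's x, y, z in rad, then the opening, from 0 (shut) to 1 (fully open). In form: [dx, dy, dz, ax, ay, az, grip, dx, dy, dz, ax, ay, az, grip, ...]. A call has 1 to 10 rows; each row is the pose to reach, as a shift and turn from the pose commanded when the call began, along the tool's axes at that moment; what a row does not reach only later rows make up. A row lasts 1/8 s, in which the tool goes at most 62.5 mm and 10.7 degrees, less where a joint would pass 70% of its speed; a pose out of reach is approached as far as the arm can. A call with a gripper value outside its range is refused whole. The fingers move at their own pace and stop on an object; the grip force is fixed at half the most. Time passes only in rows, so rows that repeat a pose let the fingers close. It gives the time, the measured TCP pose, the force, the opening and the grip force at its end, in the units of the state.
- read_state(): the state, without advancing time (a new reading comes with each control period).
- get_image(name): name is "scene" or "top" or "wrist"; returns the picture (400x640x3 uint8, red, green, blue); there is no depth.
- camera_info(name): a dict with "fx", "fy", "cx", "cy" (pixels), "T" (4x4, takes a point from camera to world coordinates). Camera axes: x right, y down, z forward; pixel columns grow to the right and rows downward; lengths in mm; the calibration is good to about 2 mm. A picture is of the moment at which its call begins: read the wrist's pose just before it. camera_info takes no time and is no camera call; for the wrist camera it gives the pose at the moment of the call.
- finish_job(): hands the job in; it is judged then, once.
The state is a dict: "clock": time; "qpos": joint angles; "qd": joint speeds; "tau": joint torques, N m; "eef_pos": TCP position; "tool_rot": TCP orientation; "force": force on the tool from outside, world axes, zero at the start; "torque": the same for the moment, N m; "width": finger opening in mm; "gripper_force": force on a finger pad.
Only numpy, scipy, OpenCV 4.12 (cv2) and the standard library are available. Lean on these libraries where they do the work, as an engineer would, in place of code of your own. Each camera call takes 0.05 s, during which the arm holds its last target. There are 200 camera calls.

## Working session

There is one attempt and no reset: what is moved stays moved. The work goes in short steps, Python scripts to look and compute and a tool call to move; the robot and the scene stay as the last step left them, time stands still between calls to the robot, and variables do not carry over. Pictures are saved under pics/ and viewed, at most 14 in all, crops included, and the job is handed in when it is done.

Besides the shell and the picture viewer there is one more tool, called as name(argument=value, ...) on one line, values as JSON. play_rows: Moves the arm, as the interface text tells. Its arguments: {"type":"object","properties":{"deltas":{"type":"array"}},"required":["deltas"]}

```bash
mkdir -p pics; python3 - <<'E'
from cell import *
import cv2,numpy as np
for n in("scene","top"):
    im=get_image(n);cv2.imwrite(f"pics/{n}0.png",im[:,:,::-1])
    c=camera_info(n);print(n,c["fx"],c["fy"],c["cx"],c["cy"]);print(np.round(c["T"],3))
s=read_state();print(s)
E
```

```text
scene 482.2843100967349 482.2843100967349 320.7101622599839 198.2295045531016
[[-9.20000e-01 -2.74000e-01  2.81000e-01  2.50700e+02]
 [-3.92000e-01  6.43000e-01 -6.57000e-01  7.57651e+02]
 [-1.00000e-03 -7.15000e-01 -6.99000e-01  7.78973e+02]
 [ 0.00000e+00  0.00000e+00  0.00000e+00  1.00000e+00]]
top 397.8853697299204 397.8853697299204 328.96595677478797 200.84512589083639
[[ 1.00000e-02 -9.93000e-01  1.21000e-01  4.00087e+02]
 [-1.00000e+00 -1.20000e-02 -1.90000e-02  1.44562e+02]
 [ 2.00000e-02 -1.21000e-01 -9.92000e-01  9.72845e+02]
 [ 0.00000e+00  0.00000e+00  0.00000e+00  1.00000e+00]]
{'clock': 0.1, 'qpos': array([ 1.1242347 ,  0.62922576,  0.03842745,  1.5182389 , -0.02700346,
        0.99630509, -0.01998293]), 'qd': array([ 4.07981008e-05, -3.11448218e-03,  3.90628351e-04, -1.76932674e-03,
        4.77089631e-04, -1.05734883e-03, -9.48889392e-04]), 'tau': array([ 3.33248820e-03, -5.64524961e+01,  1.23061202e+00, -1.93969560e+01,
        1.13346180e-02,  5.51014396e-03,  2.61052764e-05]), 'eef_pos': array([ 241.39568396, -602.92798573,  230.50809642]), 'tool_rot': array([-3.13993274e+00,  1.44623266e-06,  3.80791472e-01]), 'force': array([-0.18006007,  0.36453879,  0.3937169 ]), 'torque': array([ 0.03240201, -0.0302207 ,  0.04338009]), 'gripper_force': 0.0, 'width': 85.08393027233402}
```

View pics/scene0.png

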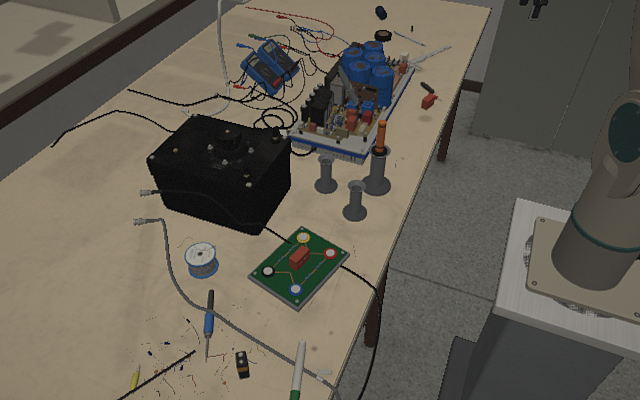

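View pics/top0.png

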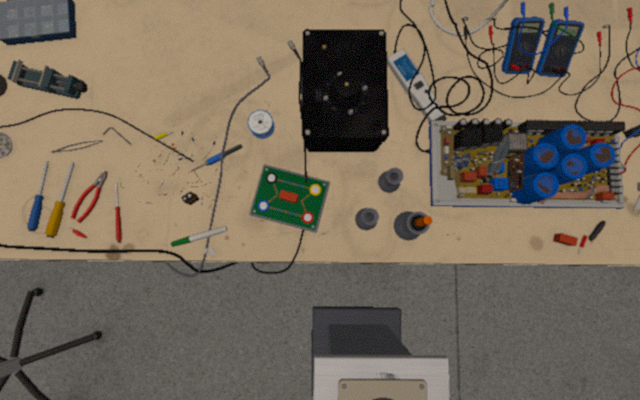

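The scene picture shows the probe in the largest stand at about (380,150), with empty smaller decoy stands at (325,175) and (355,203). On the board, red is at (330,253), black (268,271), yellow (303,238) and blue (295,290).

In the top picture, the candidates are:
- **Stand:** with probe at (410,224); decoys at (390,180) and (367,217).
- **Test points:** red (308,217), black (271,178), yellow (315,189), blue (263,205).
- **Orange decoys:** the capacitor (289,197) and a red piece at (565,240).

I choose the stand at (410,224) and will check it in a close crop.

```bash
python3 - <<'E'
import cv2,numpy as np
t=cv2.imread("pics/top0.png");s=cv2.imread("pics/scene0.png")
def c(im,x,y,w,h,k):return cv2.resize(im[y:y+h,x:x+w],None,fx=k,fy=k,interpolation=cv2.INTER_CUBIC)
a=np.hstack([c(t,240,155,100,75,4),c(t,350,160,100,75,4)])
b=np.hstack([c(s,240,220,120,90,400/120),c(s,300,110,120,90,400/120)])
cv2.imwrite("pics/crop1.png",np.vstack([a,b]))
E
```

```text
(no output)
```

View pics/crop1.png

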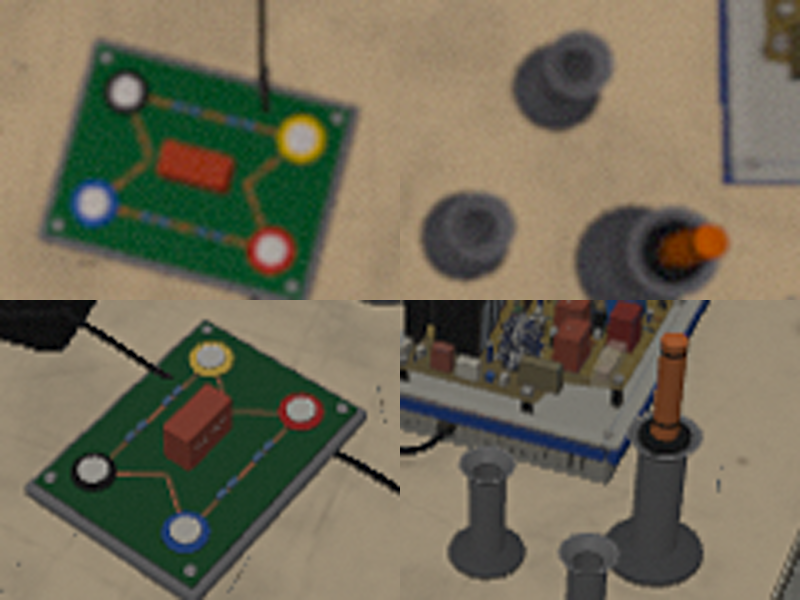

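The crop confirms the choices. The orange probe sits in the largest stand: handle top at top (427.7,220.7) and scene (382.2,122.6), rim at top (418.5,222.5) and scene (381,151). The red and black metal centres are clear in both views.

```bash
cat > h.py <<'E'
import cv2,numpy as np
from cell import *
def ray(n,p,c=None):
    c=c or camera_info(n);T=np.array(c["T"])
    d=T[:3,:3]@[(p[0]-c["cx"])/c["fx"],(p[1]-c["cy"])/c["fy"],1]
    return T[:3,3],d/np.linalg.norm(d)
def atz(n,p,z,c=None):
    o,d=ray(n,p,c);return (o+d*(z-o[2])/d[2])[:2]
def tri(obs):
    A=np.zeros((3,3));b=np.zeros(3);R=[ray(*o) for o in obs]
    for o,d in R:
        P=np.eye(3)-np.outer(d,d);A+=P;b+=P@o
    x=np.linalg.solve(A,b);return x,[np.linalg.norm(np.cross(x-o,d)) for o,d in R]
def white(im,p,r=6,off=0):
    x,y=int(p[0]),int(p[1]);w=im[y-r:y+r+1,x-r:x+r+1].astype(float)
    m=(w.min(2)>110).astype(np.uint8);n,l,s,c=cv2.connectedComponentsWithStats(m)
    k=1+np.argmax(s[1:,4]);return c[k]+[x-r,y-r],s[k,4]
E
python3 - <<'E'
from h import *
t=cv2.imread("pics/top0.png");s=cv2.imread("pics/scene0.png")
P={"red":((307.7,217.5),(330.3,253)),"black":((271.5,178),(267.6,270.6)),"yellow":((315.5,189.7),(303,237)),"blue":((263.5,205.7),(295.5,289.3))}
for k,(a,b) in P.items():
    (a,na),(b,nb)=white(t,a),white(s,b)
    x,e=tri([("top",a),("scene",b)]);print(k,a.round(1),na,b.round(1),nb,x.round(1),np.round(e,1),[atz("top",a,x[2]).round(1),atz("top",a,19).round(1),atz("scene",b,19).round(1)])
for k,a,b,z in(("handletop",(427.7,220.7),(382.2,122.6),189),("mouth",(418.5,222.5),(381,151),108)):
    x,e=tri([("top",a),("scene",b)]);print(k,x.round(1),np.round(e,1),atz("top",a,z).round(1),atz("scene",b,z).round(1))
E
```

```text
red [307.3 217. ] 42 [329.7 252.5] 43 [478.  178.2  16.5] [1.1 1.1] [array([477. , 177.9]), array([476.8, 177.8]), array([478.3, 180.3])]
black [271.  177.2] 41 [267.5 270.6] 47 [573.5 268.   16.2] [0.6 0.6] [array([572.9, 267.8]), array([572.4, 267.5]), array([572.9, 269.9])]
yellow [314.9 189.1] 39 [302.7 236.6] 41 [546.1 161.   16.7] [1.1 1.1] [array([545. , 160.7]), array([544.7, 160.7]), array([546.2, 163. ])]
blue [263.  205.2] 47 [295.  288.6] 57 [505.2 285.4  16.8] [0.9 0.9] [array([504.3, 285.2]), array([504.1, 284.8]), array([505.4, 287. ])]
handletop [460.9 -69.1 178.6] [1.6 1.6] [458.5 -66.7] [458.7 -54.4]
mouth [459.7 -70.  101.8] [1.1 1.1] [460.4 -68.2] [456.7 -62.6]
```

```bash
cat >> h.py <<'E'
from scipy.spatial.transform import Rotation as Ro
def tool():
    s=read_state();return s["eef_pos"],Ro.from_euler("xyz",s["tool_rot"]).as_matrix()
def delta(p):
    o,R=tool();return (R.T@(np.array(p)-o)).round(1)
E
python3 - <<'E'
from h import *
o,R=tool();c=camera_info("wrist");T=np.array(c["T"])
print("cam in tool",(R.T@(T[:3,3]-o)).round(1),(R.T@T[:3,:3]).round(3),c["fx"],c["cx"],c["cy"])
print(R.round(3),delta((430,-100,270)),delta((459.5,-68.5,260)))
E
```

```text
cam in tool [  79.4   -0.5 -143. ] [[ 0.001 -0.949 -0.315]
 [ 1.     0.001 -0.001]
 [ 0.002 -0.315  0.949]] 324.57493027403535 314.689174173255 198.88034038174246
[[ 0.928  0.372 -0.001]
 [ 0.372 -0.928  0.002]
 [-0.    -0.002 -1.   ]] [ 362.  -396.9  -38.8] [ 401.1 -415.1  -28.8]
```

play_rows(deltas=[20,-21,-25,0,0,0,1,60,-62,-25,0,0,0,1,104,-108,-25,0,0,0,1,148,-153,-25,0,0,0,1,192,-199,-25,0,0,0,1,236,-244,-25,0,0,0,1,280,-290,-25,0,0,0,1,324,-335,-25,0,0,0,1,366,-379,-25,0,0,0,1,401,-415,-25,0,0,0,1])

```text
clock: 1.35
eef_pos: [460.1, -66.7, 256.3]
tool_rot: [-3.141, -0.0, 0.382]
force: [0.3, -0.6, -0.5]
width: 84.9
gripper_force: 0.0
```

play_rows(deltas=[0,0,0,0,0,0,1,0,0,0,0,0,0,1])

```text
clock: 1.6
eef_pos: [459.1, -69.7, 256.0]
tool_rot: [3.141, 0.001, 0.381]
force: [-0.4, -0.4, 1.4]
width: 85.7
gripper_force: 0.0
```

```bash
python3 - <<'E'
from h import *
import pickle
c=camera_info("wrist");s=read_state();im=get_image("wrist");cv2.imwrite("pics/w1.png",im[:,:,::-1]);pickle.dump(c,open("w1.pkl","wb"))
print(s["eef_pos"],s["tool_rot"],s["qpos"].round(2),s["clock"])
for p in((460,-69,189),(460,-69,108)):
    T=np.array(c["T"]);q=T[:3,:3].T@(np.array(p)-T[:3,3]);print(q[:2]/q[2]*c["fx"]+[c["cx"],c["cy"]])
E
```

```text
[459.09387257 -69.72362845 256.03048787] [3.14145075e+00 1.24804948e-03 3.80704983e-01] [ 0.14  0.33 -0.07  1.98  0.03  0.83 -1.13] 1.6
[315.37067344 210.78846604]
[315.32768164 180.15616659]
```

View pics/w1.png

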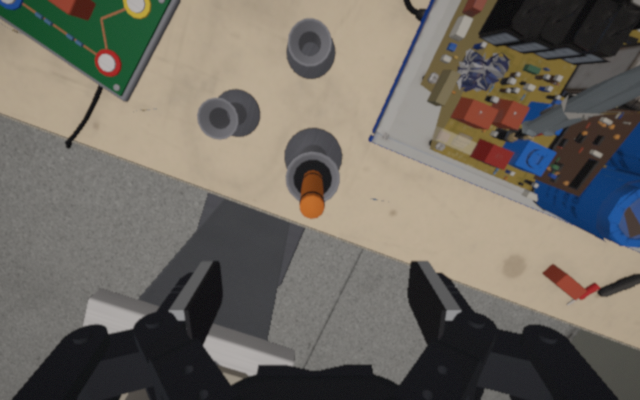

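The wrist picture shows the handle's top disc at about (312,205), the rim ellipse centred at about (313,178), and the red test point at (108,63).

```bash
python3 - <<'E'
from h import *
import pickle
c=pickle.load(open("w1.pkl","rb"));im=cv2.imread("pics/w1.png");h=cv2.cvtColor(im,cv2.COLOR_BGR2HSV)
m=cv2.inRange(h,(3,150,60),(18,255,255))[165:225,285:340]
for y in range(0,60,3):
    xs=np.nonzero(m[y])[0]
    if len(xs):print(y+165,xs.min()+285,xs.max()+285,end="; ")
print()
print("handle",atz("wrist",(312,205),189,c),"rim",atz("wrist",(313,178),108,c))
p,n=white(im,(107,63));print("red",p,n,atz("wrist",p,17,c))
E
```

```text
171 307 317; 174 304 320; 177 304 321; 180 303 322; 183 302 322; 186 301 322; 189 301 322; 192 301 323; 195 302 322; 198 301 322; 201 301 322; 204 300 323; 207 300 323; 210 301 322; 213 303 321; 216 306 317; 
handle [463.06845214 -65.27506872] rim [461.1109648  -66.23356776]
red [106.96385542  63.03012048] 166 [475.06124674 181.66587145]
```

play_rows(deltas=[3,-2,20,0,0,0,1,3,-2,60,0,0,0,1,3,-2,100,0,0,0,1,3,-2,121,0,0,0,1,3,-2,121,0,0,0,1,3,-2,121,0,0,0,0,3,-2,121,0,0,0,0,3,-2,121,0,0,0,0,3,-2,121,0,0,0,0,3,-2,121,0,0,0,0])

```text
clock: 2.9
eef_pos: [462.1, -66.2, 135.8]
tool_rot: [3.141, -0.001, 0.381]
force: [-0.3, -0.1, 6.2]
width: 16.5
gripper_force: 58.3
```

play_rows(deltas=[0,0,-10,0,0,0,0,0,0,-40,0,0,0,0,0,0,-75,0,0,0,0,0,0,-105,0,0,0,0,0,0,-120,0,0,0,0,0,0,-120,0,0,0,0,0,0,-120,0,0,0,0])

```text
clock: 3.78
eef_pos: [461.1, -66.1, 254.8]
tool_rot: [-3.141, 0.001, 0.381]
force: [-0.3, -0.6, -0.8]
width: 16.5
gripper_force: 58.5
```

```bash
python3 - <<'E'
from h import *
import pickle
c=camera_info("wrist");s=read_state();im=get_image("wrist");cv2.imwrite("pics/w2.png",im[:,:,::-1]);pickle.dump(c,open("w2.pkl","wb"))
print(s)
for p in((478,178,140),(573,268,140)):print(delta(p))
E
```

```text
{'clock': 3.775, 'qpos': array([ 0.13722623,  0.33725334, -0.07304608,  1.9783891 ,  0.03271193,
        0.82830156, -1.14387619]), 'qd': array([-1.93095534e-03,  1.10133791e-02, -1.05263222e-03,  1.95604836e-03,
        1.36870378e-03,  2.23078630e-03,  8.24338949e-05]), 'tau': array([ 6.00812811e-03, -3.88811231e+01, -1.27751702e-01, -1.75045735e+01,
        9.06829373e-03, -1.15315508e-02,  3.76963162e-04]), 'eef_pos': array([461.06692499, -66.10683092, 254.7939918 ]), 'tool_rot': array([-3.14100263e+00,  1.10487313e-03,  3.80790769e-01]), 'force': array([-0.270458  , -0.60376241, -0.78009188]), 'torque': array([ 0.00747246, -0.00061621, -0.03945128]), 'gripper_force': 58.52085929363966, 'width': 16.536537232227978}
[ 106.7 -220.2  114.6]
[ 228.3 -268.4  114.4]
```

View pics/w2.png

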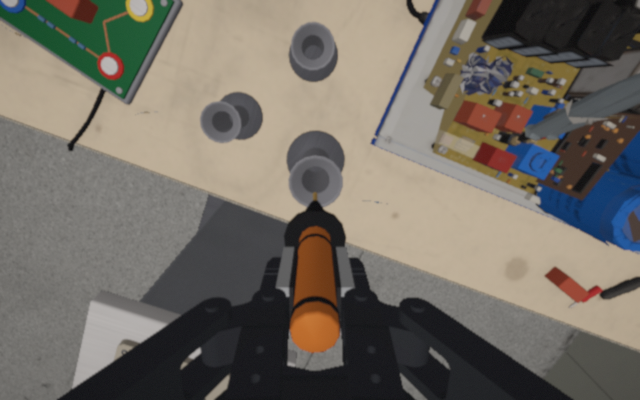

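The probe is held upright. The brass tip's end is at about (315,193), the stand rim is centred at about (316,182) and red is at (109,66).

```bash
python3 - <<'E'
from h import *
import pickle
c=pickle.load(open("w2.pkl","rb"));im=cv2.imread("pics/w2.png")
o=np.array([461.1,-66.1])
for z in(136,140):
    for p in((315,193),):print(z,atz("wrist",p,z,c)-o)
print("handle top",atz("wrist",(315.5,329),189+119,c)-o,"rim",atz("wrist",(316,182),108,c))
p,n=white(im,(109,66));print("red",p,n,atz("wrist",p,17,c))
cv2.imwrite("pics/w2c.png",cv2.resize(im[150:250,250:380],None,fx=5,fy=5,interpolation=cv2.INTER_CUBIC))
E
```

```text
136 [-2.349539   -0.16121488]
140 [-1.18730941  0.29980428]
handle top [3.28449216 1.67353311] rim [460.84505288 -66.37605371]
red [109.06666667  65.93333333] 165 [475.03512084 182.1648162 ]
```

View pics/w2c.png

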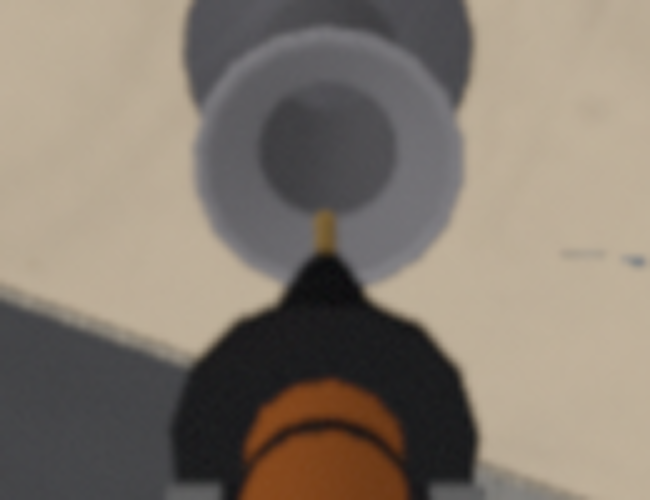

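play_rows(deltas=[10,-21,0,0,0,0,0,33,-67,0,0,0,0,0,57,-117,10,0,0,0,0,80,-165,35,0,0,0,0,99,-203,60,0,0,0,0,107,-220,70,0,0,0,0,107,-220,70,0,0,0,0,107,-220,70,0,0,0,0])

```text
clock: 4.82
eef_pos: [479.7, 175.7, 185.7]
tool_rot: [3.14, 0.0, 0.378]
force: [-0.1, 0.3, 0.1]
width: 16.5
gripper_force: 58.6
```

```bash
python3 - <<'E'
from h import *
import pickle
c=camera_info("wrist");s=read_state();im=get_image("wrist")[:,:,::-1].copy();cv2.imwrite("pics/w3.png",im);pickle.dump(c,open("w3.pkl","wb"))
print(s["eef_pos"],s["tool_rot"],s["force"],s["qpos"].round(2))
E
```

```text
[479.70231749 175.70305503 185.7280607 ] [3.14023854e+00 1.34690168e-04 3.78255426e-01] [-0.0903171   0.27856947  0.06234302] [-0.33  0.49 -0.11  1.95  0.08  0.7  -1.68]
```

View pics/w3.png

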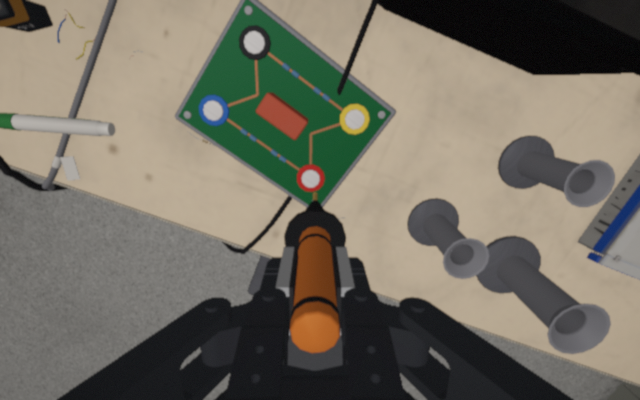

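Red is at (310,178), just beyond the tip at (315,192). Black is at (255,42), yellow (355,119) and blue (213,110).

```bash
python3 - <<'E'
from h import *
import pickle
c=pickle.load(open("w3.pkl","rb"));im=cv2.imread("pics/w3.png")
for n,q in(("red",(310,178)),("black",(255,42))):
    p,k=white(im,q,9);print(n,p.round(1),k,[atz("wrist",p,z,c).round(1) for z in(14,17,20)])
print("tip",[atz("wrist",(315,192),z,c).round(1) for z in (68,71)])
E
```

```text
red [310.1 178.4] 267 [array([474.7, 179.4]), array([475.4, 179.7]), array([476.2, 179.9])]
black [254.4  42. ] 329 [array([571.8, 270.3]), array([571.6, 269.7]), array([571.5, 269.1])]
tip [array([478.7, 175.8]), array([479.5, 176.2])]
```

play_rows(deltas=[-2,-4.5,15,0,0,0,0,-2,-4.5,35,0,0,0,0,-2,-4.5,46,0,0,0,0,-2,-4.5,51,0,0,0,0,-2,-4.5,54,0,0,0,0,-2,-4.5,56,0,0,0,0,-2,-4.5,57,0,0,0,0,-2,-4.5,57,0,0,0,0])

```text
clock: 5.88
eef_pos: [476.2, 181.0, 129.1]
tool_rot: [3.141, -0.001, 0.381]
force: [-0.7, -1.6, 6.5]
width: 16.5
gripper_force: 59.5
```

```bash
python3 - <<'E'
from h import *
import pickle
s=read_state();c=camera_info("wrist");im=get_image("wrist")[:,:,::-1].copy();pickle.dump(c,open("w4.pkl","wb"))
cv2.imwrite("pics/w4.png",im);cv2.imwrite("pics/w4c.png",cv2.resize(im[140:240,250:380],None,fx=5,fy=5,interpolation=cv2.INTER_CUBIC))
print(s["eef_pos"],s["force"])
E
```

```text
[476.23135499 181.01518534 129.10953921] [-0.69635037 -1.64548792  6.50924336]
```

View pics/w4c.png

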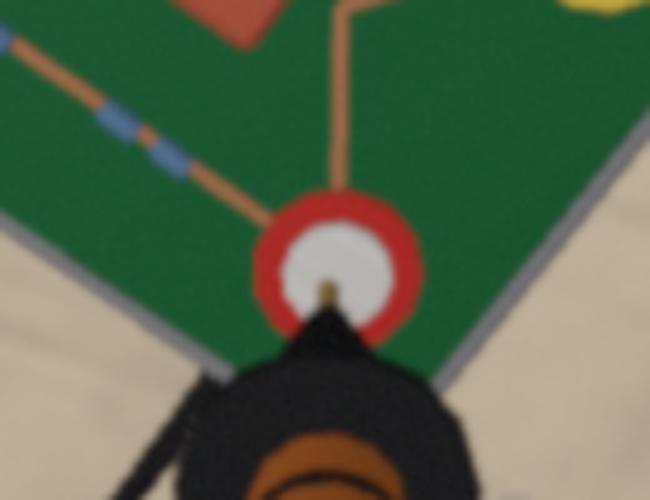

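The tip rests on the red metal about 2.5 mm from its centre: tip at (315.6,197), centre at (317.6,194.4). The force is a little high, so I ease off 3 mm, hold, then lift.

play_rows(deltas=[0,0,-3,0,0,0,0,0,0,-3,0,0,0,0,0,0,-3,0,0,0,0,0,0,-3,0,0,0,0,0,0,-3,0,0,0,0])

```text
clock: 6.55
eef_pos: [475.9, 181.5, 131.3]
tool_rot: [-3.141, -0.0, 0.381]
force: [0.8, -1.1, 2.1]
width: 16.7
gripper_force: 58.9
```

play_rows(deltas=[0,0,-15,0,0,0,0,0,0,-45,0,0,0,0,30,-11,-52,0,0,0,0,70,-26,-52,0,0,0,0,105,-38,-52,0,0,0,0,125,-46,-52,0,0,0,0,125,-46,-52,0,0,0,0,125,-46,-52,0,0,0,0])

```text
clock: 7.55
eef_pos: [573.7, 269.8, 183.4]
tool_rot: [3.141, 0.001, 0.381]
force: [0.1, -0.0, -0.7]
width: 16.5
gripper_force: 58.7
```

```bash
python3 - <<'E'
from h import *
s=read_state();c=camera_info("wrist");im=get_image("wrist")[:,:,::-1].copy()
cv2.imwrite("pics/w5.png",im);cv2.imwrite("pics/w5c.png",cv2.resize(im[140:240,250:380],None,fx=5,fy=5,interpolation=cv2.INTER_CUBIC))
print(s["eef_pos"],s["force"])
p,k=white(im,(314,175),12);b=atz("wrist",p,20,c);zt=s["eef_pos"][2]-115.8;t=atz("wrist",(315.3,192.2),zt,c)
o,R=tool();print(p,k,b,t,R.T@np.r_[b-t,0])
E
```

```text
[573.73335095 269.76740065 183.405765  ] [ 0.09249033 -0.02338762 -0.74066755]
[315.09398496 179.30075188] 266 [571.45504639 269.42663379] [573.01341334 269.85452652] [-1.60583743 -0.18133163  0.00217514]
```

View pics/w5c.png

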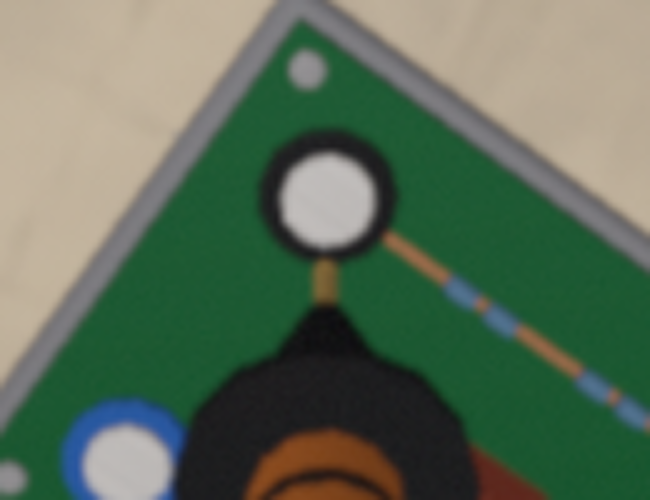

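The tip hovers at (315,192) in line with the black point, whose metal centre is at (315,179). Blue is clear of the probe.

play_rows(deltas=[-1,0,15,0,0,0,0,-1,0,33,0,0,0,0,-1,0,43,0,0,0,0,-1,0,48,0,0,0,0,-1,0,51,0,0,0,0,-1,0,52,0,0,0,0,-1,0,52,0,0,0,0,-1,0,52,0,0,0,0,-1,0,52,0,0,0,0,-1,0,52,0,0,0,0])

```text
clock: 8.85
eef_pos: [573.9, 270.1, 131.5]
tool_rot: [-3.142, -0.0, 0.381]
force: [0.0, -1.4, 0.8]
width: 16.9
gripper_force: 58.9
```

```bash
python3 - <<'E'
from h import *
s=read_state();im=get_image("wrist")[:,:,::-1].copy()
cv2.imwrite("pics/w6c.png",cv2.resize(im[140:240,250:380],None,fx=5,fy=5,interpolation=cv2.INTER_CUBIC))
print(s["eef_pos"],s["force"])
E
```

```text
[573.9077028  270.14213959 131.49192448] [ 0.04210845 -1.38593677  0.83050403]
```

View pics/w6c.png

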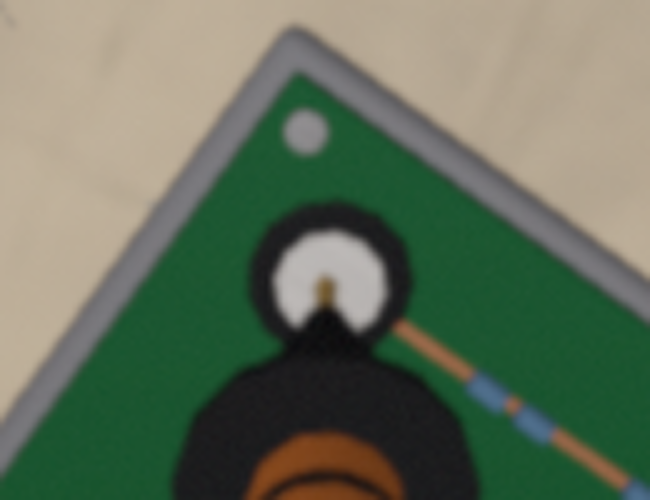

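The tip is on the black metal, centred to within about 1 mm, and the brass is visibly pushed in. I press 2 mm further for a surer contact force.

play_rows(deltas=[0,0,1,0,0,0,0,0,0,2,0,0,0,0,0,0,2,0,0,0,0,0,0,2,0,0,0,0,0,0,2,0,0,0,0,0,0,2,0,0,0,0])

```text
clock: 9.65
eef_pos: [573.9, 270.1, 129.4]
tool_rot: [-3.142, -0.0, 0.381]
force: [-1.4, -1.0, 4.0]
width: 16.3
gripper_force: 59.2
```

play_rows(deltas=[0,0,-15,0,0,0,0,0,0,-55,0,0,0,0,0,0,-100,0,0,0,0,-15,18,-126,0,0,0,0,-50,59,-126,0,0,0,0,-88,104,-126,0,0,0,0,-126,148,-126,0,0,0,0,-164,193,-126,0,0,0,0,-202,238,-126,0,0,0,0,-222,262,-126,0,0,0,0])

```text
clock: 10.9
eef_pos: [464.1, -58.9, 256.1]
tool_rot: [3.14, -0.001, 0.377]
force: [-0.1, -0.1, -0.4]
width: 16.4
gripper_force: 58.7
```

play_rows(deltas=[-7,8,0,0,0,0,0,-7,8,0,0,0,0,0,-7,8,0,0,0,0,0])

```text
clock: 11.28
eef_pos: [462.3, -63.9, 255.4]
tool_rot: [-3.141, -0.001, 0.383]
force: [-0.1, 0.5, 0.2]
width: 16.5
gripper_force: 58.7
```

```bash
python3 - <<'E'
from h import *
s=read_state();im=get_image("wrist")[:,:,::-1].copy()
cv2.imwrite("pics/w7c.png",cv2.resize(im[150:250,250:380],None,fx=5,fy=5,interpolation=cv2.INTER_CUBIC))
print(s["eef_pos"],s["force"],delta((461.5,-66.2,135.8)))
E
```

```text
[462.28632781 -63.92616057 255.44912636] [-0.07516856  0.4733585   0.18189122] [ -1.6   1.9 119.6]
```

View pics/w7c.png

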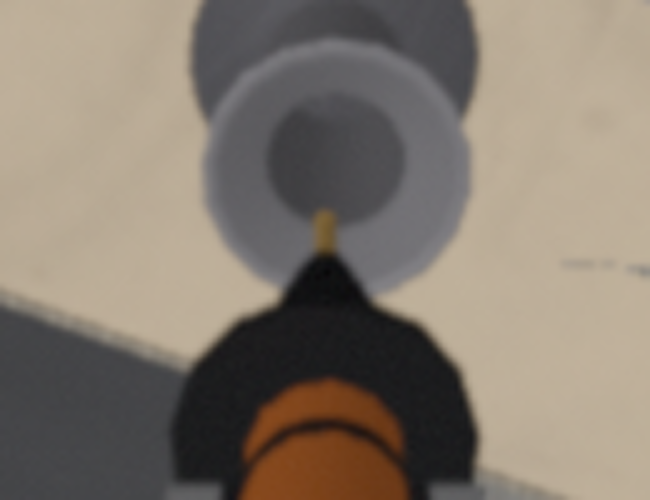

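The tip is at (315,192) and the rim centre at (317.4,183.6). Compared with the pose just after lifting out, the shift needed is about 2 mm in -x and 1.5 mm in +y, which agrees with the computed one.

play_rows(deltas=[-1.5,2,5,0,0,0,0,-1.5,2,15,0,0,0,0,-1.5,2,35,0,0,0,0,-1.5,2,60,0,0,0,0,-1.5,2,85,0,0,0,0,-1.5,2,104,0,0,0,0,-1.5,2,113,0,0,0,0,-1.5,2,117,0,0,0,0,-1.5,2,119,0,0,0,0,-1.5,2,119,0,0,0,0])

```text
clock: 12.58
eef_pos: [461.5, -67.6, 137.0]
tool_rot: [3.141, -0.002, 0.381]
force: [0.6, 1.6, 2.0]
width: 16.4
gripper_force: 58.9
```

play_rows(deltas=[0,0,0,0,0,0,0.3,0,0,0,0,0,0,0.6,0,0,0,0,0,0,1,0,0,0,0,0,0,1,0,0,0,0,0,0,1,0,0,0,0,0,0,1])

```text
clock: 13.32
eef_pos: [460.9, -68.1, 136.3]
tool_rot: [-3.142, -0.0, 0.381]
force: [-1.3, 0.2, -0.1]
width: 85.3
gripper_force: 0.0
```

play_rows(deltas=[0,0,-15,0,0,0,1,0,0,-50,0,0,0,1,0,0,-90,0,0,0,1,0,0,-120,0,0,0,1,0,0,-120,0,0,0,1,0,0,-120,0,0,0,1,0,0,-120,0,0,0,1])

```text
clock: 14.2
eef_pos: [460.0, -68.0, 255.2]
tool_rot: [-3.14, 0.002, 0.381]
force: [-0.5, 0.4, 0.7]
width: 85.1
gripper_force: 0.0
```

```bash
python3 - <<'E'
from h import *
s=read_state();c=camera_info("wrist");im=get_image("wrist")[:,:,::-1].copy();sc=get_image("scene")[:,:,::-1]
h=cv2.cvtColor(im,cv2.COLOR_BGR2HSV);m=cv2.inRange(h,(3,150,60),(18,255,255))[150:240,270:360];ys,xs=np.nonzero(m)
print("orange bbox",xs.min()+270,xs.max()+270,ys.min()+150,ys.max()+150,s["eef_pos"],s["width"],s["force"])
p=(312,ys.max()+150-12);print("handle top",atz("wrist",((xs.min()+xs.max())/2+270,p[1]),189,c))
a=cv2.resize(im[120:260,240:400],(400,350));b=cv2.resize(sc[100:205,320:440],(400,350),interpolation=cv2.INTER_CUBIC);cv2.imwrite("pics/end.png",np.hstack([a,b]))
E
```

```text
orange bbox 300 324 172 217 [460.02619942 -68.00905365 255.18596666] 85.06197342875365 [-0.45726304  0.40308359  0.73780861]
handle top [464.17857617 -63.43047006]
```

View pics/end.png

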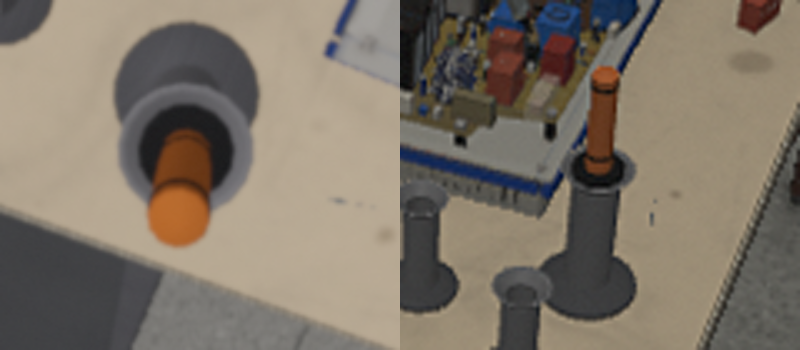

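The probe hangs upright and home in the largest stand: collar in the mouth, handle top at wrist (312,205), the same place as before the grasp. The gripper is open and clear of everything.

```bash
python3 -c "
from cell import *
print(finish_job())"
```

```text
the job is handed in; nothing more can be done
None
```

I touched the probe on red and then black, rested it on each, hung it back upright in its stand, let go and handed in the job at about 14 s; no verdict was returned.

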